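# Tare the bowl and weigh the flat pebble

## Robot

A 7-joint arm with a two-finger parallel gripper is mounted at the origin on the work surface. World frame = base frame: x ahead of the robot, y to its left, z up, the work surface at z = 0. Lengths are in m, angles in rad, forces in N, time in s.
With the tool pointing down it reaches from about 0.425 to 0.875 m from the base axis. Payload 4.7 kg.
Tool frame: the origin (TCP) lies between the finger pads; the fingertips stand 14 mm ahead of it and the grasp point (between the pads) lies 5 mm behind it; z points along the fingers, y is the line along which they close (so a half turn about z gives the same grasp; the last joint's range is limited). The gripper opens to 87 mm and grips with 3 to 60 N. Pads are 19 mm wide; open, the fingers measure 117 mm over their backs; the gripper's body (75 mm by 190 mm) begins 51 mm behind the grasp point.
Start: joints at [-1.334, 0.321, -0.07, 1.45, 0.023, 1.371, -0.057], TCP at [0.144, 0.634, 0.237] pointing down, gripper open.
Joint ranges: [-2.86, 2.86], [-0.3, 2.09], [-1.38, 1.24], [0.06, 2.45], [-1.56, 4.7], [0.09, 2.05], [-2.69, 2.69]. Speed limits (rad/s): [2.57, 2.57, 3.14, 3.14, 3.14, 3.14, 3.14].

## Interface

Orientations are given as a rotation vector (axis times angle).
In Python, from bench import ctrl gives the robot as it stands.
- The arm moves only by the tool step_arm, never from a script. Its argument "commands" is a list of rows, each an object with "travel": the shift along the tool's x, y, z in m, a list of three; "turn": the turn, a rotation vector about the tool's x, y, z in degrees, a list of three. A call has 1 to 5 rows; each row is the pose to reach, as a shift and turn from the pose commanded when the call began, along the tool's axes at that moment; what a row does not reach only later rows make up. A row lasts 1/10 s, in which the tool goes at most 50 mm and 8.59 degrees, less where a joint would pass 70% of its speed; a pose out of reach is approached as far as the arm can. A call with a gripper value outside its range is refused whole. "gripper" is the opening, from 0 (shut) to 1 (fully open), set as the call begins (left out, the last holds). The fingers move at their own pace and stop on an object; "force" is the grip in N (left out, the last holds). Time passes only in rows, so rows that repeat a pose let the fingers close. It gives the time, the measured TCP pose, the force, the opening and the grip force at its end, in the units of the state.
- ctrl.get_state(): the state, without advancing time (a new reading comes with each control period).
- ctrl.get_image(name): name is "scene" or "top" or "wrist"; returns the picture (384x512x3 uint8, red, green, blue); there is no depth.
- ctrl.camera_model(name): a dict with "fx", "fy", "cx", "cy" (pixels), "R" (3x3) and "t" (3): a world point X has camera coordinates R X + t; the wrist camera has in their place "T_tool_cam" (4x4, takes a point from camera to tool coordinates, whose origin is the TCP and whose axes are the flange's). Camera axes: x right, y down, z forward; pixel columns grow to the right and rows downward; lengths in m; the calibration is good to about 2 mm. A picture is of the moment at which its call begins: read the wrist's pose just before it. camera_model takes no time and is no camera call.
- ctrl.close_job(): hands the job in; it is judged then, once.
The state is a dict: "time": time; "joint_positions": joint angles; "qd": joint speeds; "joint_torque": joint torques, N m; "position": TCP position; "tool_rot": TCP orientation; "ft_force": force on the tool from outside, world axes, zero at the start; "torque": the same for the moment, N m; "grip_width": opening from 0.0 (shut) to 1.0 (fully open); "grip_force": force on a finger pad.
Only numpy, scipy, OpenCV 4.12 (cv2) and the standard library are available. Lean on these libraries where they do the work, as an engineer would, in place of code of your own. Each camera call takes 0.05 s, during which the arm holds its last target. There are 200 camera calls.

## Task

Weigh the flat granite pebble on its own for the next tumbler load: set the empty shallow stoneware bowl upright in the middle of the scale's round pan and let go of it, press the large rectangular tare key right down for a moment with nothing but the bowl on the pan, then lay the pebble in the bowl and leave it there. Set the bowl and the stone down gently, never dropping them. Do not press the small round power key at all, nor the tare key once the stone is in the bowl, and leave everything else on the shelf standing where it is.

Things in the scene. Friction and masses are not known exactly. Their poses are not given: they have to be found in the camera images.
- bowl_center (a point): Shallow straight-sided round bowl of plain buff stoneware, empty and upright on the shelf, left or right of the scale: 142 mm outer diameter, 50 mm high, wall 8 mm thick, floor 8 mm thick (inside 126 mm diameter, 42 mm deep), about 0.45 kg. Pinch its wall from above. The point is on its axis, half-way up, 25 mm above its underside.
- pan_top (a point): The scale's round flat steel pan, 156 mm diameter, 40 mm above the shelf, rigid, without a rim. The point is the middle of its upper face. Its axes are the scale's: -x points to the scale's front edge (window and keys, the edge nearest the robot), y to the left as the robot sees it, z up.
- scale: Bench scale, fixed to the shelf; its place and heading vary. White plastic housing 220 mm (x) by 180 mm (y), 26 mm high. Origin under the housing's middle, 28 mm from the pan's middle towards -x.
- tare_top (a point): Tare key: the larger, rectangular grey key, 24 mm (scale x) by 38 mm (scale y), on the scale's front panel, on the right as the robot sees it (110 mm towards -x and 60 mm towards -y from the pan's middle). The point is the middle of its upper face, 31 mm above the shelf when up, 5 mm proud of the panel; it moves down with the key.
- tare (a joint): Travel of the tare key in m: 0 up, 0.004 fully down; a spring returns it. It starts to move at 1.5 N and is fully down at 5 N; it counts as pressed past 0.0025.
- power_top (a point): Power key: the smaller, round grey key, 22 mm diameter, at the other end of the front panel (110 mm towards -x and 62 mm towards +y from the pan's middle). The point is the middle of its upper face, 31 mm above the shelf. To be left alone.
- power (a joint): Travel of the power key in m: 0 up, 0.004 down; same spring.
- pebble_center (a point): Flat grey granite pebble lying flat on the shelf on the other side of the scale from the bowl: an oval 86 mm long (its x), 54 mm wide (its y) and 30 mm thick (its z, up), about 0.24 kg, widest half-way up with well-rounded edges. The point is its centre, 15 mm above its underside.
- grit_jar: Closed round jar of red plastic with a white screw cap, 90 mm diameter, 110 mm high; origin under its middle. Bystander, behind the scale.
- crock: Tall empty stoneware crock with a dark glazed neck, 110 mm diameter, 105 mm high; origin under its middle. Bystander, behind the scale; not the weighing bowl.
- sieve: Round zinc sieve frame with wire mesh, 196 mm diameter, 45 mm high; origin under its middle. Bystander.
- cobble: Thick, nearly round grey cobble, 72 x 66 x 58 mm; origin under its middle. Bystander; not the flat pebble.
- barrel_lid: Spare tumbler barrel lid lying flat: black rubber disc 108 mm diameter with a metal plate and nut, 29 mm high; origin under its middle. Bystander.
- polish: White plastic bottle with a black cap, 64 mm diameter, 140 mm high; origin under its middle. Bystander.
- brush: Hand brush about 190 mm long lying on the shelf between the robot and the scale; origin under its middle, its length along its own x. Bystander.
Mind the look-alikes: they are no part of the job. Leave any pink or red look-alike of the part that bears pebble_center alone.

How it is judged:
On the way, in this order (a step that is already met when the one before it is completed fails the run):
1. the empty bowl stands upright in the middle of the pan (within 20 mm), let go and at rest (horizontal distance between bowl_center and pan_top below 0.02 m and z of bowl_center in the frame of pan_top between 0.021 and 0.029 m and angle between bowl_center's own z axis and vertical below 0.07 rad and contact force between bowl and pan above 1 N and contact force between each of the fingers, the arm and bowl below 0.2 N and contact force between each of the fingers, the arm and pan below 0.2 N and linear speed of bowl below 0.02 m/s), for 0.2 s.
2. the tare key is pressed (past 2.5 mm) while only the released bowl is on the pan and the pebble is outside it (value of joint tare above 0.0025 m and horizontal distance between bowl_center and pan_top below 0.02 m and z of bowl_center in the frame of pan_top between 0.021 and 0.029 m and angle between bowl_center's own z axis and vertical below 0.07 rad and contact force between bowl and pan above 1 N and contact force between each of the fingers, the arm and bowl below 0.2 N and contact force between each of the fingers, the arm and pan below 0.2 N and horizontal distance between pebble_center and bowl_center above 0.09 m), for 0.1 s.
At the end, for the whole second after the job is handed in: the bowl stands upright (within 4 degrees) on the pan, its middle within 20 mm of the pan's middle, with the pebble inside it, resting on it, no more than 45 mm off its middle; both keys are up, and bowl and pebble are released and at rest (all of step 1 and horizontal distance between pebble_center and bowl_center below 0.045 m and z of pebble_center in the frame of bowl_center between -0.02 and 0.02 m and contact force between pebble and bowl above 0.5 N and contact force between the fingers and pebble below 0.2 N and value of joint each of tare, power below 0.001 m and linear speed of pebble below 0.02 m/s); the robot touches nothing.
It fails at once if the power key is pressed (value of joint power above 0.002 m).
It fails at once if the tare key is pressed with the pebble in the bowl (value of joint tare above 0.0025 m and horizontal distance between pebble_center and bowl_center below 0.045 m and z of pebble_center in the frame of bowl_center between -0.02 and 0.02 m and contact force between pebble and bowl above 0.5 N).
It fails at once if the bowl is dropped, let topple or rammed on the pan (over 0.35 m/s or 2.5 rad/s just above it, or over 60 N) (contact force between bowl and pan above 60 N or ((linear speed of bowl above 0.35 m/s or angular speed of bowl above 2.5 rad/s) and horizontal distance between bowl_center and pan_top below 0.06 m and z of bowl_center in the frame of pan_top below 0.05 m)).
It fails at once if the pebble is dropped or rammed into the bowl (over 0.35 m/s just above its floor, or over 60 N) (contact force between pebble and bowl above 60 N or (linear speed of pebble above 0.35 m/s and horizontal distance between pebble_center and bowl_center below 0.06 m and z of pebble_center in the frame of bowl_center below 0.03 m)).
It fails at once if a bystander is moved more than 30 mm or tipped over (distance of any of grit_jar, crock, sieve, cobble, barrel_lid, polish, brush from where it was at the start of the episode above 0.03 m or angle between any of grit_jar, crock, sieve, barrel_lid, polish, brush's own z axis and vertical above 0.5 rad).
It also fails if it takes over 67 s, if anything falls off the work surface, if the arm or the gripper's body presses on something with over 40 N, if the wrist force passes 120 N, or if a joint passes its speed limit or range.

## Working session

There is one attempt and no reset: what is moved stays moved. The work goes in short steps, Python scripts to look and compute and a tool call to move; the robot and the scene stay as the last step left them, time stands still between calls to the robot, and variables do not carry over. Pictures are saved under pics/ and viewed, at most 12 in all, crops included, and the job is handed in when it is done.

Besides the shell and the picture viewer there is one more tool, called after "Call:" as name(argument=value, ...) on one line, values as JSON. step_arm: Moves the arm, as the interface text tells. Its arguments: {"type":"object","properties":{"commands":{"type":"array"},"gripper":{"type":"number"},"force":{"type":"number"}},"required":["commands"]}

```bash
mkdir -p pics; python3 - <<'E'
from bench import ctrl
import cv2,numpy as np
print(ctrl.get_state())
for n in("top","scene"):
    im=ctrl.get_image(n); cv2.imwrite(f"pics/{n}0.png",im[:,:,::-1]); m=ctrl.camera_model(n); print(n,m)
print(ctrl.camera_model("wrist"))
im=cv2.imread("pics/top0.png"); cv2.imwrite("pics/top0b.png",cv2.resize(im,(800,600),interpolation=cv2.INTER_CUBIC))
E
```

```text
{'time': 0.0, 'joint_positions': array([-1.33386793,  0.32183388, -0.07008485,  1.45172585,  0.02261628,
        1.37079436, -0.05692662]), 'qd': array([-1.50924297e-03, -6.81174825e-04, -7.74542225e-04, -5.30294421e-05,
        3.29421869e-04,  1.07039282e-03, -1.12534738e-03]), 'joint_torque': array([-3.11277090e-04, -4.91296148e+01, -4.03993204e-01, -3.12523520e+01,
       -6.39570644e-02,  4.36169305e-02,  1.59606743e-04]), 'position': array([0.14357482, 0.63338082, 0.23542891]), 'tool_rot': array([-3.49269529e-01, -3.12201188e+00,  3.09699116e-03]), 'ft_force': array([ 0.41529607, -0.86342811, -0.35957818]), 'torque': array([ 0.01016129, -0.02925264,  0.0014244 ]), 'grip_force': 0.0, 'grip_width': 1.0010954200176676}
top {'fx': 467.38554186304725, 'fy': 467.38554186304725, 'cx': 264.3402295182145, 'cy': 187.1082874221492, 'R': array([[ 9.04313498e-03, -9.99959074e-01,  2.67810873e-04],
       [-9.75511281e-01, -8.88090045e-03, -2.19770040e-01],
       [ 2.19763424e-01,  1.72615761e-03, -9.75551668e-01]]), 't': array([-0.03675371,  0.60130726,  1.35882447])}
scene {'fx': 472.86238177883905, 'fy': 472.86238177883905, 'cx': 257.2994135197737, 'cy': 203.47460431706332, 'R': array([[ 0.74447038,  0.6674478 ,  0.01665193],
       [ 0.40707762, -0.43400265, -0.8036974 ],
       [-0.52919908,  0.60510753, -0.59480518]]), 't': array([-0.410985  , -0.21490316,  1.77677221])}
{'fx': 287.08122154232484, 'fy': 287.08122154232484, 'cx': 255.28783775982942, 'cy': 185.05309033384444, 'T_tool_cam': array([[-8.24897178e-05, -9.58974574e-01, -2.83492080e-01,
         7.87079828e-02],
       [ 9.99999772e-01, -2.69212566e-04,  6.19693881e-04,
         1.07401130e-03],
       [-6.70590306e-04, -2.83491964e-01,  9.58974378e-01,
        -1.47720217e-01],
       [ 0.00000000e+00,  0.00000000e+00,  0.00000000e+00,
         1.00000000e+00]])}
```

View pics/top0b.png

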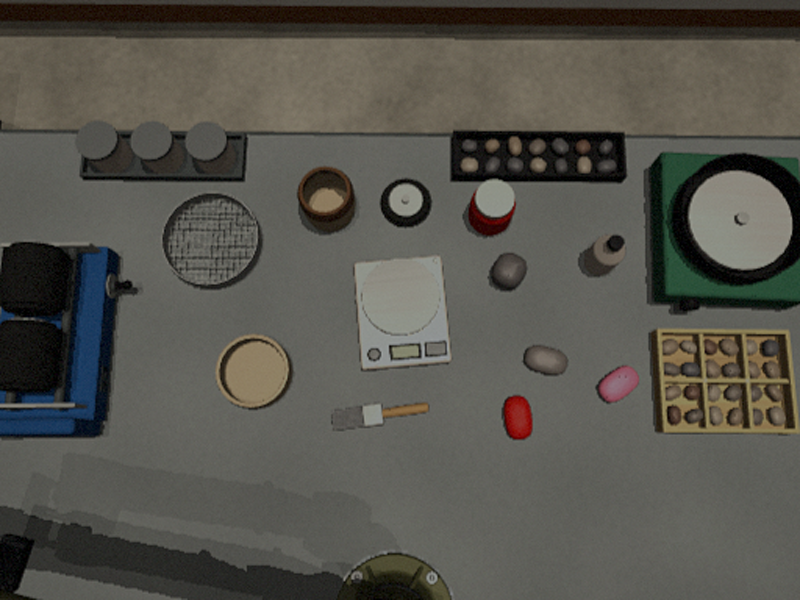

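View pics/scene0.png

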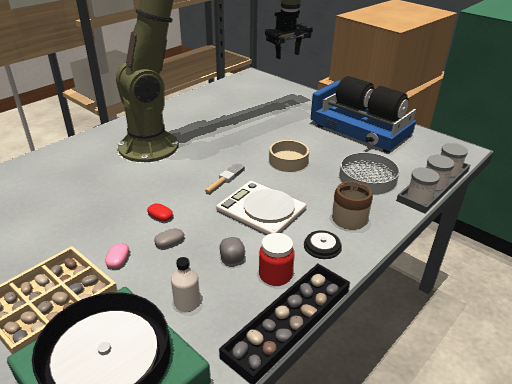

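The top view (800 px wide) shows the bowl at (254,371), the pan at (401,296), the tare key at (435,349) and the power key at (374,354). Four stones could be the pebble: grey oval (545,360), thick round grey cobble (508,270), red (518,417) and pink (619,384). The grey oval fits, being flat, grey and about 86x54 mm. An enlarged crop should confirm it.

```bash
cat > h.py <<'E'
import numpy as np
from bench import ctrl
from scipy.spatial.transform import Rotation as Ro
def ray(n,uv,z,st=None):
    m=ctrl.camera_model(n); d=np.array([(uv[0]-m['cx'])/m['fx'],(uv[1]-m['cy'])/m['fy'],1])
    if n=="wrist":
        T=m['T_tool_cam']; R=Ro.from_rotvec(st['tool_rot']).as_matrix()
        o=R@T[:3,3]+st['position']; d=R@T[:3,:3]@d
    else:
        o=-m['R'].T@m['t']; d=m['R'].T@d
    return o+d*(z-o[2])/d[2]
E
python3 - <<'E'
import cv2
im=cv2.imread("pics/top0.png")[150:285,130:390]
cv2.imwrite("pics/c1.png",cv2.resize(cv2.convertScaleAbs(im,alpha=1.5),(780,405),interpolation=cv2.INTER_CUBIC))
from h import *
import numpy as np
for n,uv,z in [("bowl",(254,371),.05),("pan",(401,296),.04),("tare",(435,349),.031),("power",(374,354),.031),("peb",(545,360),.015)]:
    print(n,ray("top",np.array(uv)/1.5625,z))
E
```

```text
bowl [0.44712546 0.27409774 0.05      ]
pan [ 0.60003418 -0.00740093  0.04      ]
tare [ 0.49581703 -0.07550469  0.031     ]
power [0.48482851 0.04434787 0.031     ]
peb [ 0.47814098 -0.29423892  0.015     ]
```

View pics/c1.png

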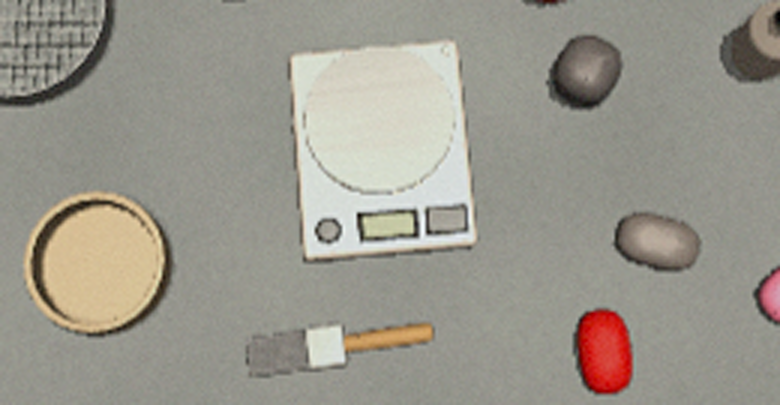

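The crop confirms it. The grey oval is at crop (657,241) with its long axis tilted slightly clockwise. The bowl rim centre is (97,263), the pan (380,119), the tare key (447,220) and the power key (328,230).

```bash
python3 - <<'E'
from h import *
P={}
for n,uv,z in [("bowl",(97,263),.05),("bowlL",(26,260),.05),("bowlR",(167,264),.05),("pan",(380,119),.04),("panL",(304,119),.04),("panR",(456,119),.04),("tare",(447,220),.031),("power",(328,230),.031),("peb",(657,241),.015),("pe1",(616,228),.015),("pe2",(699,252),.015)]:
    P[n]=ray("top",np.array(uv)/3+[130,150],z); print(n,P[n].round(4))
v=P["power"]-P["tare"]; yaw=np.arctan2(-v[0],v[1]); print("yaw",np.degrees(yaw), np.linalg.norm(v))
c,s=np.cos(yaw),np.sin(yaw); R=np.array([[c,-s],[s,c]])
print("pan from keys",P["tare"][:2]-R@[-.11,-.06],P["power"][:2]-R@[-.11,.062])
st=ctrl.get_state(); print(Ro.from_rotvec(st['tool_rot']).as_matrix().round(3))
E
```

```text
bowl [0.4464 0.2747 0.05  ]
bowlL [0.4488 0.3463 0.05  ]
bowlR [0.4461 0.2044 0.05  ]
pan [ 0.5993 -0.0075  0.04  ]
panL [0.5986 0.0712 0.04  ]
panR [ 0.6    -0.0862  0.04  ]
tare [ 0.4959 -0.0773  0.031 ]
power [0.4845 0.0444 0.031 ]
peb [ 0.4784 -0.2949  0.015 ]
pe1 [ 0.4915 -0.2528  0.015 ]
pe2 [ 0.4674 -0.3378  0.015 ]
yaw 5.356702548215802 0.12230674982641224
pan from keys [ 0.59983466 -0.00734259] [ 0.59980603 -0.00703718]
[[-0.975  0.221 -0.   ]
 [ 0.221  0.975 -0.002]
 [-0.    -0.002 -1.   ]]
```

Call:
step_arm(commands=[{"travel":[-0.0435,-0.025,0]},{"travel":[-0.087,-0.05,0]},{"travel":[-0.13,-0.075,0]},{"travel":[-0.173,-0.1,0]},{"travel":[-0.216,-0.124,0.02]}], gripper=0.6, force=50)

```text
$.commands[0]: bad value
```

Call:
step_arm(commands=[{"travel":[-0.0435,-0.025,0]},{"travel":[-0.087,-0.05,0]},{"travel":[-0.13,-0.075,0.015]},{"travel":[-0.159,-0.091,0.06]},{"travel":[-0.159,-0.091,0.06]}])

```text
$.commands[0]: bad value
```

```bash
cat >> h.py <<'E'
def delta(p):
    st=ctrl.get_state(); R=Ro.from_rotvec(st['tool_rot']).as_matrix()
    print("t",round(st['time'],2),"pos",st['position'].round(4),"y-axis",R[:,1].round(3),"z",R[:,2].round(3),"delta",(R.T@(np.array(p)-st['position'])).round(4),"F",st['ft_force'].round(1))
E
python3 - <<'E'
from h import *
import cv2
delta([.461,.340,.1])
st=ctrl.get_state(); np.save("st1.npy",st,allow_pickle=True)
cv2.imwrite("pics/w1.png",ctrl.get_image("wrist")[:,:,::-1])
E
```

```text
t 0.1 pos [0.1436 0.6335 0.2356] y-axis [ 0.221  0.975 -0.002] z [-0.    -0.002 -1.   ] delta [-0.3744 -0.2158  0.136 ] F [ 0.4 -0.3 -0.6]
```

View pics/w1.png

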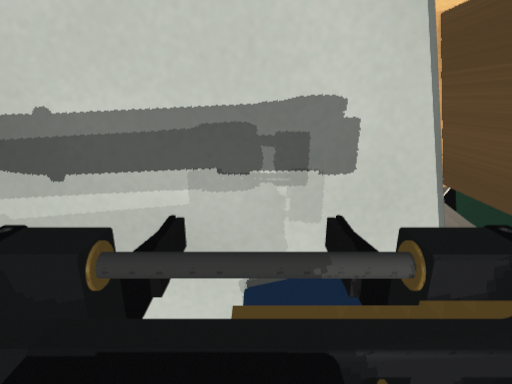

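The calls were refused, apparently because each row needs a "turn" too, so the arm hasn't moved. The picture shows only bare shelf and the arm's shadow. I'll retry with the turn included.

Call:
step_arm(commands=[{"travel":[-0.043,-0.025,0],"turn":[0,0,0]},{"travel":[-0.086,-0.05,0],"turn":[0,0,0]},{"travel":[-0.129,-0.075,0],"turn":[0,0,0]},{"travel":[-0.172,-0.1,0],"turn":[0,0,0]},{"travel":[-0.215,-0.124,0.01],"turn":[0,0,0]}], gripper=0.6, force=50)

```text
time: 0.65
position: [0.3274, 0.4646, 0.2278]
tool_rot: [0.349, 3.121, 0.004]
ft_force: [0.8, -0.0, -0.4]
grip_width: 0.645
grip_force: 0.0
```

Call:
step_arm(commands=[{"travel":[-0.043,-0.025,0],"turn":[0,0,0]},{"travel":[-0.086,-0.05,0],"turn":[0,0,0]},{"travel":[-0.129,-0.075,0.015],"turn":[0,0,0]},{"travel":[-0.159,-0.091,0.05],"turn":[0,0,0]},{"travel":[-0.159,-0.091,0.05],"turn":[0,0,0]}])

```text
time: 1.15
position: [0.4632, 0.3339, 0.172]
tool_rot: [-0.364, -3.118, 0.013]
ft_force: [-0.9, -0.5, -0.7]
grip_width: 0.6
grip_force: 0.0
```

```bash
python3 - <<'E'
from h import *
import cv2
delta([.461,.340,.03])
st=ctrl.get_state(); np.save("st1.npy",st,allow_pickle=True)
cv2.imwrite("pics/w2.png",ctrl.get_image("wrist")[:,:,::-1])
E
```

```text
t 1.15 pos [0.4632 0.3339 0.172 ] y-axis [ 0.231  0.973 -0.009] z [-0.004 -0.008 -1.   ] delta [0.0033 0.0066 0.142 ] F [-0.9 -0.5 -0.7]
```

View pics/w2.png

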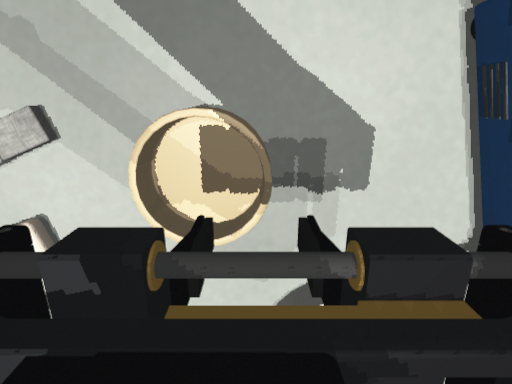

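The wrist view shows the bowl with its rim spanning columns 129–272 and rows 105–246, centre about (200,175). The right wall lies between the fingers' columns (210 and 300).

```bash
python3 - <<'E'
from h import *
st=np.load("st1.npy",allow_pickle=True).item()
for uv in [(200,175),(129,175),(272,175),(200,105),(200,246)]: print(ray("wrist",uv,.05,st).round(4))
delta([.461,.340,.03])
E
```

```text
[0.4419 0.284  0.05  ]
[0.426  0.2166 0.05  ]
[0.4579 0.352  0.05  ]
[0.379  0.3026 0.05  ]
[0.5155 0.2623 0.05  ]
t 1.2 pos [0.4615 0.3376 0.1738] y-axis [ 0.227  0.974 -0.005] z [-0.003 -0.005 -1.   ] delta [0.0007 0.0029 0.1438] F [-1.7  0.6  0.4]
```

Call:
step_arm(commands=[{"travel":[0,0,0],"turn":[0,0,0]},{"travel":[0,0,0],"turn":[0,0,0]},{"travel":[0,0,0],"turn":[0,0,0]}])

```text
time: 1.5
position: [0.46, 0.3436, 0.1776]
tool_rot: [0.345, 3.122, 0.003]
ft_force: [-0.1, -0.2, 0.4]
grip_width: 0.598
grip_force: 0.0
```

```bash
python3 - <<'E'
from h import *
import cv2
def fit(n,st,box):
    im=ctrl.get_image(n); cv2.imwrite(f"pics/{n}3.png",im[:,:,::-1])
    hsv=cv2.cvtColor(im,cv2.COLOR_RGB2HSV); m=((hsv[...,1]>50)&(hsv[...,0]>8)&(hsv[...,0]<30)).astype(np.uint8)
    k=np.zeros_like(m);x0,x1,y0,y1=box;k[y0:y1,x0:x1]=m[y0:y1,x0:x1]
    c=max(cv2.findContours(k,0,1)[0],key=cv2.contourArea); print(n,cv2.boundingRect(c))
    h=cv2.convexHull(c)[:,0]; P=np.array([ray(n,p,.05,st) for p in h])
    A=np.c_[2*P[:,:2],np.ones(len(P))]; s=np.linalg.lstsq(A,(P[:,:2]**2).sum(1),rcond=None)[0]
    print("c",s[:2].round(4),"r",np.sqrt(s[2]+s[:2]@s[:2]).round(4))
st=ctrl.get_state(); delta([.461,.340,.03])
fit("wrist",st,(100,300,70,214))
fit("top",None,(130,195,200,270))
E
```

```text
t 1.5 pos [0.46   0.3436 0.1776] y-axis [0.218 0.976 0.002] z [ 0.001  0.002 -1.   ] delta [-0.0016 -0.0035  0.1476] F [-0.1 -0.2  0.4]
wrist (121, 111, 141, 103)
c [0.4468 0.2836] r 0.0702
top (138, 214, 49, 48)
c [0.4478 0.2756] r 0.0722
```

Call:
step_arm(commands=[{"travel":[0,0,0.03],"turn":[0,0,0]},{"travel":[0,0,0.06],"turn":[0,0,0]},{"travel":[0,0,0.085],"turn":[0,0,0]},{"travel":[0,0,0.085],"turn":[0,0,0]},{"travel":[0,0,0.085],"turn":[0,0,0]}])

```text
time: 2.1
position: [0.4607, 0.3422, 0.0922]
tool_rot: [0.348, 3.122, 0.0]
ft_force: [0.5, 0.3, 0.8]
grip_width: 0.603
grip_force: 0.0
```

Call:
step_arm(commands=[{"travel":[0,0,0],"turn":[0,0,0]},{"travel":[0,0,0],"turn":[0,0,0]}])

```text
time: 2.3
position: [0.4617, 0.3427, 0.0935]
tool_rot: [0.349, 3.12, 0.004]
ft_force: [0.6, -0.4, -0.5]
grip_width: 0.6
grip_force: 0.0
```

```bash
python3 - <<'E'
from h import *
import cv2
st=ctrl.get_state(); delta([.461,.340,.03]); np.save("st4.npy",st,allow_pickle=True)
cv2.imwrite("pics/w4.png",ctrl.get_image("wrist")[:,:,::-1])
E
```

```text
t 2.3 pos [0.4617 0.3427 0.0935] y-axis [0.221 0.975 0.003] z [ 0.002  0.002 -1.   ] delta [ 0.0002 -0.0029  0.0635] F [ 0.6 -0.4 -0.5]
```

View pics/w4.png

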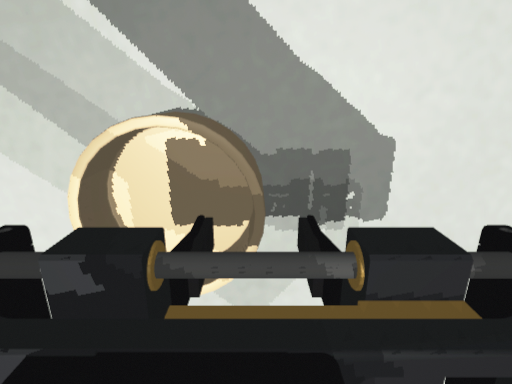

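The right wall of the bowl (columns 250–264 at row 215) lies midway between the fingers (207 and 302).

```bash
python3 - <<'E'
from h import *
st=np.load("st4.npy",allow_pickle=True).item()
R=Ro.from_rotvec(st['tool_rot']).as_matrix()
for uv in [(68,198),(264,198),(166,113)]:
    p=ray("wrist",uv,.05,st); print(p.round(4),(R.T@(p-st['position'])).round(4))
E
```

```text
[0.4205 0.2185 0.05  ] [ 0.0129 -0.1303  0.0431]
[0.451  0.3527 0.05  ] [0.0127 0.0073 0.0435]
[0.3803 0.3034 0.05  ] [ 0.0708 -0.0564  0.0432]
```

Call:
step_arm(commands=[{"travel":[0,0.004,0.0],"turn":[0,0,0]},{"travel":[0,0.004,0.025],"turn":[0,0,0]},{"travel":[0,0.004,0.05],"turn":[0,0,0]},{"travel":[0,0.004,0.062],"turn":[0,0,0]},{"travel":[0,0.004,0.062],"turn":[0,0,0]}])

```text
time: 2.85
position: [0.4605, 0.345, 0.028]
tool_rot: [-0.349, -3.12, 0.004]
ft_force: [-0.5, -1.2, 0.6]
grip_width: 0.603
grip_force: 0.0
```

Call:
step_arm(commands=[{"travel":[0,0,0],"turn":[0,0,0]},{"travel":[0,0,0],"turn":[0,0,0]}])

```text
time: 3.05
position: [0.4626, 0.3464, 0.031]
tool_rot: [0.349, 3.12, 0.003]
ft_force: [0.2, 0.9, 0.5]
grip_width: 0.599
grip_force: 0.0
```

Call:
step_arm(commands=[{"travel":[0,0,0],"turn":[0,0,0]},{"travel":[0,0,0],"turn":[0,0,0]},{"travel":[0,0,0],"turn":[0,0,0]},{"travel":[0,0,0],"turn":[0,0,0]},{"travel":[0,0,0],"turn":[0,0,0]}], gripper=0.0, force=50)

```text
time: 3.55
position: [0.4617, 0.3457, 0.0297]
tool_rot: [0.349, 3.122, 0.0]
ft_force: [0.3, 0.0, -0.3]
grip_width: 0.234
grip_force: 0.0
```

Call:
step_arm(commands=[{"travel":[0,0,0],"turn":[0,0,0]},{"travel":[0,0,0],"turn":[0,0,0]},{"travel":[0,0,0],"turn":[0,0,0]}])

```text
time: 3.85
position: [0.4613, 0.3456, 0.0296]
tool_rot: [-0.348, -3.122, 0.001]
ft_force: [-1.5, -1.2, 2.1]
grip_width: 0.09
grip_force: 49.8
```

Call:
step_arm(commands=[{"travel":[0,0,-0.01],"turn":[0,0,0]},{"travel":[0,0,-0.03],"turn":[0,0,0]},{"travel":[0,0,-0.055],"turn":[0,0,0]},{"travel":[0,0,-0.08],"turn":[0,0,0]},{"travel":[0,0,-0.1],"turn":[0,0,0]}])

```text
time: 4.35
position: [0.4617, 0.3457, 0.1309]
tool_rot: [0.35, 3.122, 0.001]
ft_force: [0.5, -0.1, -5.1]
grip_width: 0.091
grip_force: 49.8
```

Call:
step_arm(commands=[{"travel":[-0.01,-0.012,0],"turn":[0,0,0]},{"travel":[-0.027,-0.031,0],"turn":[0,0,0]},{"travel":[-0.047,-0.054,0],"turn":[0,0,0]},{"travel":[-0.067,-0.077,0],"turn":[0,0,0]},{"travel":[-0.087,-0.1,0],"turn":[0,0,0]}])

```text
time: 4.85
position: [0.5243, 0.2258, 0.1279]
tool_rot: [-0.351, -3.12, 0.003]
ft_force: [0.3, 0.1, -5.1]
grip_width: 0.088
grip_force: 49.8
```

Call:
step_arm(commands=[{"travel":[-0.02,-0.023,0],"turn":[0,0,0]},{"travel":[-0.04,-0.046,0],"turn":[0,0,0]},{"travel":[-0.06,-0.069,0],"turn":[0,0,0]},{"travel":[-0.08,-0.092,0],"turn":[0,0,0]},{"travel":[-0.1,-0.115,0],"turn":[0,0,0]}])

```text
time: 5.35
position: [0.5959, 0.0917, 0.1277]
tool_rot: [-0.351, -3.119, 0.002]
ft_force: [0.4, 0.3, -4.0]
grip_width: 0.089
grip_force: 49.8
```

Call:
step_arm(commands=[{"travel":[-0.015,-0.018,0],"turn":[0,0,0]},{"travel":[-0.026,-0.03,0],"turn":[0,0,0]},{"travel":[-0.026,-0.03,0],"turn":[0,0,0]},{"travel":[-0.026,-0.03,0],"turn":[0,0,0]},{"travel":[-0.026,-0.03,0],"turn":[0,0,0]}])

```text
time: 5.85
position: [0.6144, 0.0614, 0.129]
tool_rot: [-0.346, -3.121, -0.001]
ft_force: [-0.1, 0.0, -3.4]
grip_width: 0.088
grip_force: 49.8
```

```bash
python3 - <<'E'
from h import *
import cv2
st=ctrl.get_state(); delta([.6146,.058,.07]); np.save("st5.npy",st,allow_pickle=True)
w=ctrl.get_image("wrist")[:,:,::-1]; t=ctrl.get_image("scene")[:,:,::-1]
cv2.imwrite("pics/w5.png",w)
c=cv2.resize(t[130:260,190:390],(600,390),interpolation=cv2.INTER_CUBIC)
cv2.imwrite("pics/m5.png",np.hstack([cv2.resize(w[100:320],(384,165)),cv2.resize(c,(254,165))])) if 0 else cv2.imwrite("pics/m5.png",np.vstack([w[60:300],cv2.resize(c,(512,333))]))
E
```

```text
t 5.85 pos [0.6144 0.0614 0.129 ] y-axis [0.219 0.976 0.001] z [-0.001  0.001 -1.   ] delta [-0.001  -0.0033  0.059 ] F [-0.1  0.  -3.4]
```

View pics/m5.png

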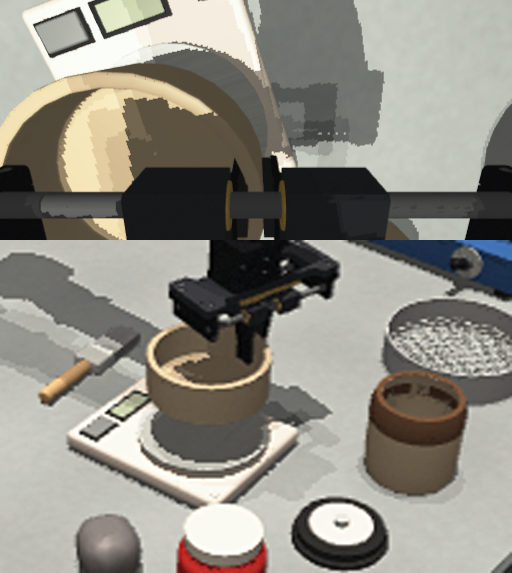

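The bowl hangs level over the pan. In the full wrist frame the tare key's middle is at about (62,93), which I can use to cross-check the scale's place.

```bash
python3 - <<'E'
from h import *
st=np.load("st5.npy",allow_pickle=True).item()
t=ray("wrist",(62,93),.031,st); print("tare",t.round(4))
a=np.radians(5.36);c,s=np.cos(a),np.sin(a);print("pan",t[:2]-np.array([[c,-s],[s,c]])@[-.11,-.06])
R=Ro.from_rotvec(st['tool_rot']).as_matrix(); print("bowl", (st['position']+R@[0,-.067,0]).round(4))
# scene cam: predicted pan outline in crop px
m=ctrl.camera_model("scene")
for z,ctr,r in[(.04,(.5998,-.0073),.078)]:
    for ang in range(0,360,45):
        X=np.array([ctr[0]+r*np.cos(np.radians(ang)),ctr[1]+r*np.sin(np.radians(ang)),z]);q=m['R']@X+m['t']
        u,v=m['fx']*q[0]/q[2]+m['cx'],m['fy']*q[1]/q[2]+m['cy']; print(ang,((u-190)*2.56).round(),((v-130)*2.56+240).round())
E
```

```text
tare [ 0.4978 -0.0725  0.031 ]
pan [ 0.6016671  -0.00247936]
bowl [ 0.5997 -0.004   0.1289]
0 250.0 456.0
45 264.0 427.0
90 241.0 401.0
135 194.0 391.0
180 150.0 402.0
225 133.0 430.0
270 154.0 458.0
315 204.0 469.0
```

Call:
step_arm(commands=[{"travel":[-0.001,-0.001,0.012],"turn":[0,0,0]},{"travel":[-0.001,-0.001,0.027],"turn":[0,0,0]},{"travel":[-0.001,-0.001,0.042],"turn":[0,0,0]},{"travel":[-0.001,-0.001,0.052],"turn":[0,0,0]},{"travel":[-0.001,-0.001,0.054],"turn":[0,0,0]}])

```text
time: 6.45
position: [0.6143, 0.0583, 0.073]
tool_rot: [-0.349, -3.118, 0.002]
ft_force: [-0.3, -0.2, -4.8]
grip_width: 0.086
grip_force: 49.8
```

Call:
step_arm(commands=[{"travel":[0,0,0.001],"turn":[0,0,0]},{"travel":[0,0,0.002],"turn":[0,0,0]},{"travel":[0,0,0.003],"turn":[0,0,0]},{"travel":[0,0,0.004],"turn":[0,0,0]},{"travel":[0,0,0.004],"turn":[0,0,0]}])

```text
time: 6.95
position: [0.6161, 0.0586, 0.0718]
tool_rot: [0.349, 3.122, 0.0]
ft_force: [0.2, 0.2, -5.3]
grip_width: 0.085
grip_force: 49.8
```

Call:
step_arm(commands=[{"travel":[0,0,0.0005],"turn":[0,0,0]},{"travel":[0,0,0.001],"turn":[0,0,0]},{"travel":[0,0,0.0015],"turn":[0,0,0]},{"travel":[0,0,0.002],"turn":[0,0,0]},{"travel":[0,0,0.002],"turn":[0,0,0]}])

```text
time: 7.45
position: [0.6162, 0.0586, 0.0699]
tool_rot: [0.349, 3.122, 0.0]
ft_force: [-1.0, 0.7, -2.6]
grip_width: 0.084
grip_force: 49.8
```

Call:
step_arm(commands=[{"travel":[0,0,0.0005],"turn":[0,0,0]},{"travel":[0,0,0.001],"turn":[0,0,0]},{"travel":[0,0,0.001],"turn":[0,0,0]}])

```text
time: 7.75
position: [0.6163, 0.0587, 0.0696]
tool_rot: [0.349, 3.122, 0.001]
ft_force: [-3.9, 0.6, 3.6]
grip_width: 0.087
grip_force: 49.8
```

It's touching now: the vertical force went from -5 to +3.6 N. Release.

Call:
step_arm(commands=[{"travel":[0,0,0],"turn":[0,0,0]},{"travel":[0,0,0],"turn":[0,0,0]},{"travel":[0,0,0],"turn":[0,0,0]},{"travel":[0,0,0],"turn":[0,0,0]},{"travel":[0,0,0],"turn":[0,0,0]}], gripper=0.5)

```text
time: 8.25
position: [0.616, 0.0584, 0.0685]
tool_rot: [0.349, 3.122, -0.0]
ft_force: [0.2, -0.4, 0.5]
grip_width: 0.447
grip_force: 0.0
```

Call:
step_arm(commands=[{"travel":[0,0,-0.01],"turn":[0,0,0]},{"travel":[0,0,-0.035],"turn":[0,0,0]},{"travel":[0,0,-0.07],"turn":[0,0,0]},{"travel":[0,0,-0.11],"turn":[0,0,0]},{"travel":[0,0,-0.13],"turn":[0,0,0]}])

```text
time: 8.75
position: [0.6177, 0.0584, 0.2035]
tool_rot: [0.349, 3.116, 0.003]
ft_force: [0.4, -0.4, -0.3]
grip_width: 0.501
grip_force: 0.0
```

Call:
step_arm(commands=[{"travel":[0.04,0,0],"turn":[0,0,0]},{"travel":[0.08,-0.02,0],"turn":[0,0,0]},{"travel":[0.1,-0.06,0],"turn":[0,0,0]},{"travel":[0.1,-0.08,0],"turn":[0,0,0]},{"travel":[0.1,-0.08,0],"turn":[0,0,0]}], gripper=0.0)

```text
time: 9.25
position: [0.5001, -0.0008, 0.1999]
tool_rot: [0.357, 3.119, 0.001]
ft_force: [-0.1, 0.3, 0.0]
grip_width: 0.135
grip_force: 0.0
```

Call:
step_arm(commands=[{"travel":[0,0,0],"turn":[0,0,0]},{"travel":[0,0,0],"turn":[0,0,0]},{"travel":[0,0,0],"turn":[0,0,0]},{"travel":[0,0,0],"turn":[0,0,0]}])

```text
time: 9.65
position: [0.501, 0.0033, 0.1984]
tool_rot: [-0.347, -3.122, 0.001]
ft_force: [0.2, -0.2, 0.4]
grip_width: 0.004
grip_force: 0.0
```

```bash
python3 - <<'E'
from h import *
import cv2
st=ctrl.get_state(); delta([.4968,-.075,.06]); np.save("st6.npy",st,allow_pickle=True)
w=ctrl.get_image("wrist")[:,:,::-1]; t=ctrl.get_image("scene")[:,:,::-1]
cv2.imwrite("pics/w6.png",w)
c=cv2.resize(t[150:250,200:320],(512,427),interpolation=cv2.INTER_CUBIC)[:350]
cv2.imwrite("pics/m6.png",np.vstack([w[0:240],c]))
E
```

```text
t 9.65 pos [0.501  0.0033 0.1984] y-axis [ 0.22   0.976 -0.   ] z [-0. -0. -1.] delta [-0.0131 -0.0773  0.1384] F [ 0.2 -0.2  0.4]
```

View pics/m6.png

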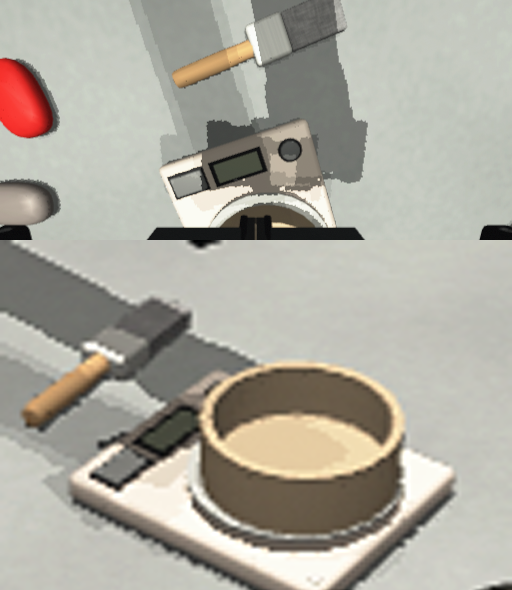

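The bowl is upright and close to the middle of the pan, with pan columns 190–406 and bowl foot 202–403 (about 4 mm off). In the wrist view the tare key is at (187,183), the power key at (290,150), and the grey pebble at the left edge near (20,203).

```bash
python3 - <<'E'
from h import *
st=np.load("st6.npy",allow_pickle=True).item()
t=ray("wrist",(187,183),.031,st);p=ray("wrist",(290,150),.031,st); print(t,p,np.linalg.norm(t-p))
delta([t[0],t[1],.05])
E
```

```text
[ 0.49579928 -0.07419297  0.031     ] [0.48436481 0.0476477  0.031     ] 0.12237604791330298
t 9.75 pos [0.5009 0.003  0.1984] y-axis [ 0.22   0.975 -0.   ] z [-0. -0. -1.] delta [-0.0121 -0.0764  0.1484] F [ 0.4 -0.8  0.5]
```

Call:
step_arm(commands=[{"travel":[-0.004,-0.04,0.02],"turn":[0,0,-6]},{"travel":[-0.0083,-0.078,0.05],"turn":[0,0,-12]},{"travel":[-0.0083,-0.078,0.09],"turn":[0,0,-18]},{"travel":[-0.0083,-0.078,0.12],"turn":[0,0,-18]},{"travel":[-0.0083,-0.078,0.138],"turn":[0,0,-18]}])

```text
time: 10.25
position: [0.49, -0.0755, 0.0581]
tool_rot: [0.142, -3.135, 0.0]
ft_force: [-0.5, 0.4, -0.0]
grip_width: 0.005
grip_force: 0.0
```

Call:
step_arm(commands=[{"travel":[0,0,0],"turn":[0,0,0]},{"travel":[0,0,0],"turn":[0,0,0]},{"travel":[0,0,0],"turn":[0,0,0]}])

```text
time: 10.55
position: [0.4928, -0.0753, 0.0619]
tool_rot: [-0.144, 3.136, -0.0]
ft_force: [0.5, -0.2, 0.2]
grip_width: -0.001
grip_force: 0.0
```

```bash
python3 - <<'E'
from h import *
delta([.492,-.0747,.045])
E
```

```text
t 10.55 pos [ 0.4928 -0.0753  0.0619] y-axis [-0.092  0.996 -0.   ] z [ 0.002  0.    -1.   ] delta [0.0008 0.0007 0.0169] F [ 0.5 -0.2  0.2]
```

Call:
step_arm(commands=[{"travel":[0,0,0.008],"turn":[0,0,0]},{"travel":[0,0,0.014],"turn":[0,0,0]},{"travel":[0,0,0.016],"turn":[0,0,0]},{"travel":[0,0,0.018],"turn":[0,0,0]},{"travel":[0,0,0.018],"turn":[0,0,0]}])

```text
time: 11.05
position: [0.4916, -0.0752, 0.0427]
tool_rot: [0.144, -3.138, -0.001]
ft_force: [-1.5, 0.8, 4.1]
grip_width: 0.005
grip_force: 1.8
```

Call:
step_arm(commands=[{"travel":[0,0,0.001],"turn":[0,0,0]},{"travel":[0,0,0.002],"turn":[0,0,0]},{"travel":[0,0,0.002],"turn":[0,0,0]}])

```text
time: 11.35
position: [0.4916, -0.0752, 0.0414]
tool_rot: [0.143, -3.138, -0.001]
ft_force: [-2.7, 1.5, 8.8]
grip_width: 0.002
grip_force: 4.7
```

The key is fully down (8.8 N, above the 5 N it needs, and the height agrees). Hold briefly, lift, then go over to the pebble.

Call:
step_arm(commands=[{"travel":[0,0,0],"turn":[0,0,0]},{"travel":[0,0,0],"turn":[0,0,0]},{"travel":[0,0,-0.02],"turn":[0,0,0]},{"travel":[0,0,-0.06],"turn":[0,0,0]},{"travel":[0,0,-0.1],"turn":[0,0,0]}])

```text
time: 11.85
position: [0.4909, -0.0757, 0.1409]
tool_rot: [0.143, -3.137, 0.001]
ft_force: [0.8, -0.2, -0.0]
grip_width: 0.001
grip_force: 0.0
```

Call:
step_arm(commands=[{"travel":[0.007,-0.045,-0.02],"turn":[0,0,-8]},{"travel":[0.014,-0.09,-0.05],"turn":[0,0,-16]},{"travel":[0.021,-0.135,-0.05],"turn":[0,0,-24]},{"travel":[0.028,-0.18,-0.05],"turn":[0,0,-32]},{"travel":[0.033,-0.212,-0.05],"turn":[0,0,-40]}], gripper=1.0)

```text
time: 12.35
position: [0.4795, -0.2485, 0.1859]
tool_rot: [0.936, -2.978, 0.012]
ft_force: [0.6, 0.3, -0.5]
grip_width: 0.374
grip_force: 0.0
```

Call:
step_arm(commands=[{"travel":[0,0,0],"turn":[0,0,-8]},{"travel":[0,0,0],"turn":[0,0,-16]},{"travel":[0,0,0],"turn":[0,0,-24]},{"travel":[0,0,0],"turn":[0,0,-29]},{"travel":[0,0,0],"turn":[0,0,-29]}])

```text
time: 12.85
position: [0.4751, -0.241, 0.1656]
tool_rot: [1.258, -2.798, -0.034]
ft_force: [0.2, 0.4, -1.7]
grip_width: 0.832
grip_force: 0.0
```

Call:
step_arm(commands=[{"travel":[0,0,0],"turn":[0,0,0]},{"travel":[0,0,0],"turn":[0,0,0]},{"travel":[0,0,0],"turn":[0,0,0]},{"travel":[0,0,0],"turn":[0,0,0]}])

```text
time: 13.25
position: [0.4754, -0.2408, 0.1657]
tool_rot: [1.255, -2.798, -0.034]
ft_force: [-0.5, 0.4, -0.5]
grip_width: 0.991
grip_force: 0.0
```

```bash
python3 - <<'E'
from h import *
import cv2
st=ctrl.get_state(); delta([.478,-.291,.1]); np.save("st7.npy",st,allow_pickle=True); print(st['joint_positions'].round(2))
cv2.imwrite("pics/w7.png",ctrl.get_image("wrist")[:,:,::-1])
E
```

```text
t 13.25 pos [ 0.4754 -0.2408  0.1657] y-axis [-0.745  0.665  0.05 ] z [-0.077 -0.01  -0.997] delta [ 0.0319 -0.0387  0.0658] F [-0.5  0.4 -0.5]
[ 1.03  0.24 -0.72  1.76  0.2   1.28  2.67]
```

View pics/w7.png

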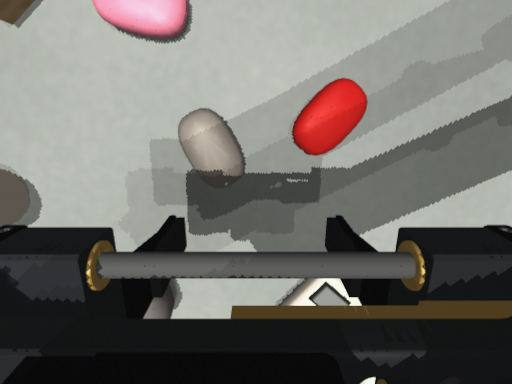

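The last joint ran into its range (2.67 rad), tilting the tool. The half-turned grasp is equivalent, so I'll turn the other way. The picture shows the grey pebble at (211,147), pink at (142,12) and red at (330,117).

Call:
step_arm(commands=[{"travel":[0,0,0],"turn":[0,0,8]},{"travel":[0,0,0],"turn":[0,0,16]},{"travel":[0,0,0],"turn":[0,0,24]},{"travel":[0,0,0],"turn":[0,0,32]},{"travel":[0,0,0],"turn":[0,0,40]}])

```text
time: 13.8
position: [0.4757, -0.2401, 0.1659]
tool_rot: [0.216, -3.057, 0.008]
ft_force: [0.1, -0.8, 0.2]
grip_width: 0.998
grip_force: 0.0
```

Call:
step_arm(commands=[{"travel":[0,0,0],"turn":[0,0,8]},{"travel":[0,0,0],"turn":[0,0,16]},{"travel":[0,0,0],"turn":[0,0,24]},{"travel":[0,0,0],"turn":[0,0,32]},{"travel":[0,0,0],"turn":[0,0,40]}])

```text
time: 14.3
position: [0.4757, -0.2401, 0.166]
tool_rot: [-0.844, -2.952, 0.047]
ft_force: [-0.0, 0.8, 0.4]
grip_width: 1.004
grip_force: 0.0
```

```bash
python3 - <<'E'
from h import *
st=np.load("st7.npy",allow_pickle=True).item()
print(ray("wrist",(211,147),.015,st),ray("wrist",(189,112),.015,st),ray("wrist",(233,184),.015,st))
delta([.478,-.291,.1])
print(ctrl.get_state()['joint_positions'].round(2))
E
```

```text
[ 0.47613828 -0.29655231  0.015     ] [ 0.46815325 -0.33684497  0.015     ] [ 0.48613631 -0.25205042  0.015     ]
t 14.3 pos [ 0.4757 -0.2401  0.166 ] y-axis [ 0.527  0.849 -0.049] z [-0.076 -0.01  -0.997] delta [-0.0328 -0.0388  0.0661] F [-0.   0.8  0.4]
[ 0.89  0.21 -0.56  1.77  0.15  1.27  1.3 ]
```

```bash
cat >> h.py <<'E'
def goal(p,ang):
    st=ctrl.get_state(); R=Ro.from_rotvec(st['tool_rot']).as_matrix(); a=np.radians(ang)
    y=np.array([np.cos(a),np.sin(a),0]); z=np.array([0,0,-1.]); G=np.c_[np.cross(y,z),y,z]
    print("t",round(st['time'],2),"pos",st['position'].round(4),"travel",(R.T@(np.array(p)-st['position'])).round(4),"turn",Ro.from_matrix(R.T@G).as_rotvec(degrees=True).round(1),"F",st['ft_force'].round(1),st['joint_positions'].round(2))
E
python3 -c "
from h import *
goal([.477,-.2955,.13],-14)"
```

```text
t 14.3 pos [ 0.4757 -0.2401  0.166 ] travel [-0.0325 -0.0446  0.0363] turn [-4.6 -1.2 72. ] F [-0.   0.8  0.4] [ 0.89  0.21 -0.56  1.77  0.15  1.27  1.3 ]
```

Call:
step_arm(commands=[{"travel":[-0.008,-0.01,0.008],"turn":[-0.5,-0.1,8]},{"travel":[-0.016,-0.02,0.016],"turn":[-1,-0.3,16]},{"travel":[-0.024,-0.033,0.025],"turn":[-1.5,-0.4,24]},{"travel":[-0.0325,-0.0446,0.036],"turn":[-2,-0.5,32]},{"travel":[-0.0325,-0.0446,0.036],"turn":[-2.6,-0.7,40]}])

```text
time: 14.8
position: [0.4758, -0.2977, 0.1285]
tool_rot: [-1.829, -2.512, 0.022]
ft_force: [0.1, 0.3, 0.7]
grip_width: 1.002
grip_force: 0.0
```

```bash
python3 -c "
from h import *
goal([.477,-.2955,.13],-14)"
```

```text
t 14.8 pos [ 0.4758 -0.2977  0.1285] travel [ 0.0017  0.0017 -0.0015] turn [-2.1 -0.6 31.9] F [0.1 0.3 0.7] [ 0.88  0.27 -0.43  1.76  0.13  1.17  0.72]
```

Call:
step_arm(commands=[{"travel":[0,0,0],"turn":[-0.5,-0.1,8]},{"travel":[0.001,0.001,0],"turn":[-1,-0.3,16]},{"travel":[0.001,0.001,0],"turn":[-1.5,-0.4,24]},{"travel":[0.001,0.001,0],"turn":[-2.1,-0.6,32]},{"travel":[0.001,0.001,0],"turn":[-2.1,-0.6,32]}])

```text
time: 15.3
position: [0.4778, -0.2942, 0.1304]
tool_rot: [2.468, 1.94, 0.002]
ft_force: [0.0, -0.1, 0.0]
grip_width: 1.002
grip_force: 0.0
```

Call:
step_arm(commands=[{"travel":[0,0,0],"turn":[0,0,0]},{"travel":[0,0,0],"turn":[0,0,0]}])

```text
time: 15.5
position: [0.4778, -0.2945, 0.1302]
tool_rot: [2.466, 1.943, 0.003]
ft_force: [0.3, -0.1, 0.2]
grip_width: 1.001
grip_force: 0.0
```

```bash
python3 - <<'E'
from h import *
import cv2
goal([.477,-.2955,.017],-14)
st=ctrl.get_state(); np.save("st8.npy",st,allow_pickle=True)
cv2.imwrite("pics/w8.png",ctrl.get_image("wrist")[:,:,::-1])
E
```

```text
t 15.5 pos [ 0.4778 -0.2945  0.1302] travel [-0.0012 -0.0008  0.1131] turn [ 0.1 -0.   0.5] F [ 0.3 -0.1  0.2] [ 0.84  0.23 -0.38  1.8   0.09  1.13  0.2 ]
```

View pics/w8.png

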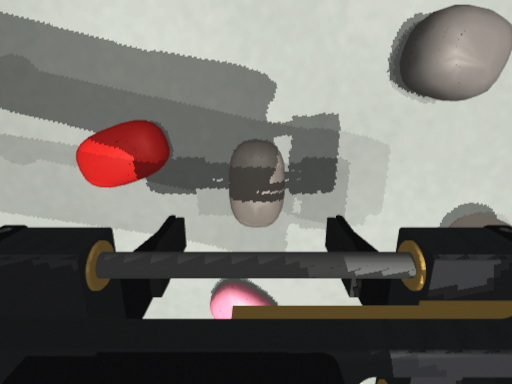

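The pebble is centred between the fingers at (257,183), columns 229–285, with its long axis square to them. The red stone (edge at column 169) is clear of them.

```bash
python3 - <<'E'
from h import *
st=np.load("st8.npy",allow_pickle=True).item();R=Ro.from_rotvec(st['tool_rot']).as_matrix()
for uv in[(257,183),(257,139),(257,227),(229,183),(285,183)]: print((R.T@(ray("wrist",uv,.015,st)-st['position'])).round(4))
E
```

```text
[0.0035 0.0008 0.1152]
[0.0452 0.0007 0.1152]
[-0.0422  0.0009  0.1151]
[ 0.0035 -0.0259  0.1151]
[0.0034 0.0275 0.1152]
```

Sizes agree (87 x 53 mm), and the offset is about +2 mm in x and +1 mm in y. Descend and grip.

Call:
step_arm(commands=[{"travel":[0.002,0.001,0.03],"turn":[0,0,0]},{"travel":[0.002,0.001,0.06],"turn":[0,0,0]},{"travel":[0.002,0.001,0.09],"turn":[0,0,0]},{"travel":[0.002,0.001,0.105],"turn":[0,0,0]},{"travel":[0.002,0.001,0.111],"turn":[0,0,0]}])

```text
time: 16.05
position: [0.4782, -0.2926, 0.0173]
tool_rot: [-2.469, -1.94, -0.002]
ft_force: [-0.5, -0.3, 0.2]
grip_width: 1.001
grip_force: 0.0
```

Call:
step_arm(commands=[{"travel":[0,0,0],"turn":[0,0,0]},{"travel":[0,0,0],"turn":[0,0,0]},{"travel":[0,0,0],"turn":[0,0,0]},{"travel":[0,0,0],"turn":[0,0,0]},{"travel":[0,0,0],"turn":[0,0,0]}], gripper=0.0, force=25)

```text
time: 16.55
position: [0.4795, -0.2934, 0.0197]
tool_rot: [2.469, 1.939, 0.004]
ft_force: [0.4, -0.5, -0.5]
grip_width: 0.631
grip_force: 0.0
```

Call:
step_arm(commands=[{"travel":[0,0,0],"turn":[0,0,0]},{"travel":[0,0,0],"turn":[0,0,0]},{"travel":[0,0,0],"turn":[0,0,0]}])

```text
time: 16.85
position: [0.4794, -0.2933, 0.0196]
tool_rot: [2.469, 1.939, 0.003]
ft_force: [-1.3, -0.2, 6.0]
grip_width: 0.595
grip_force: 25.0
```

The grip is a bit above the widest line (51.8 mm, 6 N upward). I'll reopen, go 3.5 mm lower and regrip.

Call:
step_arm(commands=[{"travel":[0,0,0],"turn":[0,0,0]},{"travel":[0,0,0],"turn":[0,0,0]},{"travel":[0,0,0.0015],"turn":[0,0,0]},{"travel":[0,0,0.0035],"turn":[0,0,0]},{"travel":[0,0,0.0035],"turn":[0,0,0]}], gripper=0.75)

```text
time: 17.35
position: [0.4787, -0.2928, 0.0148]
tool_rot: [2.47, 1.94, 0.003]
ft_force: [0.6, 1.6, 0.3]
grip_width: 0.746
grip_force: 0.0
```

Call:
step_arm(commands=[{"travel":[0,0,0],"turn":[0,0,0]},{"travel":[0,0,0],"turn":[0,0,0]},{"travel":[0,0,0],"turn":[0,0,0]},{"travel":[0,0,0],"turn":[0,0,0]},{"travel":[0,0,0],"turn":[0,0,0]}], gripper=0.0)

```text
time: 17.85
position: [0.4792, -0.2931, 0.0155]
tool_rot: [2.469, 1.939, 0.004]
ft_force: [0.2, -1.0, -0.1]
grip_width: 0.594
grip_force: 25.0
```

Call:
step_arm(commands=[{"travel":[0,0,-0.015],"turn":[0,0,0]},{"travel":[0,0,-0.045],"turn":[0,0,0]},{"travel":[0,0,-0.08],"turn":[0,0,0]},{"travel":[0,0,-0.115],"turn":[0,0,0]},{"travel":[0,0,-0.14],"turn":[0,0,0]}])

```text
time: 18.35
position: [0.4793, -0.2933, 0.159]
tool_rot: [2.467, 1.938, 0.005]
ft_force: [-0.2, -0.2, -1.6]
grip_width: 0.597
grip_force: 25.0
```

Call:
step_arm(commands=[{"travel":[0.015,0.002,0],"turn":[0,0,0]},{"travel":[0.045,0.007,0],"turn":[0,0,0]},{"travel":[0.08,0.013,0],"turn":[0,0,0]},{"travel":[0.12,0.019,0],"turn":[0,0,0]},{"travel":[0.16,0.025,0],"turn":[0,0,0]}])

```text
time: 18.85
position: [0.5405, -0.141, 0.1547]
tool_rot: [-2.47, -1.94, -0.002]
ft_force: [0.9, 0.8, -2.6]
grip_width: 0.601
grip_force: 25.0
```

Call:
step_arm(commands=[{"travel":[0.04,0.006,0],"turn":[0,0,0]},{"travel":[0.08,0.013,0],"turn":[0,0,0]},{"travel":[0.115,0.019,0],"turn":[0,0,0]},{"travel":[0.138,0.023,0],"turn":[0,0,0]},{"travel":[0.147,0.024,0],"turn":[0,0,0]}])

```text
time: 19.35
position: [0.5986, -0.0015, 0.1549]
tool_rot: [-2.464, -1.947, -0.004]
ft_force: [-0.1, -0.9, -0.9]
grip_width: 0.594
grip_force: 25.0
```

Call:
step_arm(commands=[{"travel":[0,0,0],"turn":[0,0,0]},{"travel":[0,0,0],"turn":[0,0,0]},{"travel":[0,0,0],"turn":[0,0,0]}])

```text
time: 19.65
position: [0.5986, -0.0088, 0.1555]
tool_rot: [2.472, 1.936, 0.001]
ft_force: [0.6, -0.1, -2.8]
grip_width: 0.596
grip_force: 25.0
```

```bash
python3 - <<'E'
from h import *
import cv2
goal([.6014,-.0068,.064],-14)
w=ctrl.get_image("wrist")[:,:,::-1]; t=ctrl.get_image("scene")[:,:,::-1]
c=cv2.resize(t[120:250,200:330],(427,427),interpolation=cv2.INTER_CUBIC)
c=cv2.copyMakeBorder(c,0,0,0,85,0)
cv2.imwrite("pics/m9.png",np.vstack([w[80:250],c]))
E
```

```text
t 19.65 pos [ 0.5986 -0.0088  0.1555] travel [0.0027 0.0021 0.0915] turn [0.1 0.  0.1] F [ 0.6 -0.1 -2.8] [ 0.44  0.31 -0.56  1.67  0.18  1.21 -0.41]
```

View pics/m9.png

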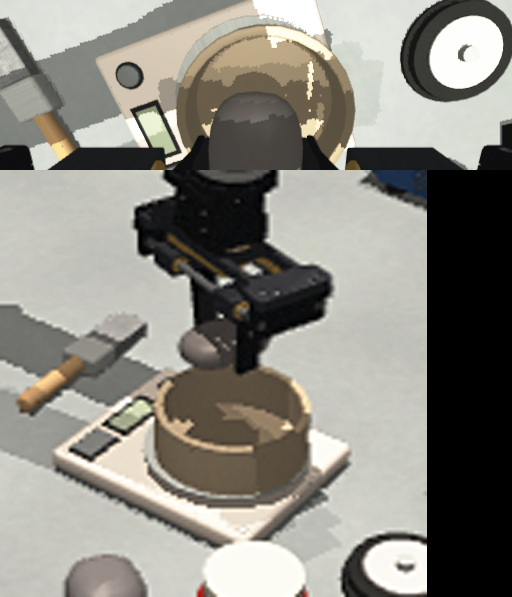

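The stone hangs squarely over the bowl. The bowl spans columns 178–355 (centre 266) and the stone's centre is at 256, so I shift about 5 mm in +y and lower.

Call:
step_arm(commands=[{"travel":[0.002,0.005,0.01],"turn":[0,0,0]},{"travel":[0.002,0.005,0.03],"turn":[0,0,0]},{"travel":[0.002,0.005,0.055],"turn":[0,0,0]},{"travel":[0.002,0.005,0.075],"turn":[0,0,0]},{"travel":[0.002,0.005,0.084],"turn":[0,0,0]}])

```text
time: 20.25
position: [0.6032, -0.0062, 0.069]
tool_rot: [-2.47, -1.939, 0.001]
ft_force: [-0.2, -0.5, -0.8]
grip_width: 0.596
grip_force: 25.0
```

Call:
step_arm(commands=[{"travel":[0,0,0.001],"turn":[0,0,0]},{"travel":[0,0,0.002],"turn":[0,0,0]},{"travel":[0,0,0.004],"turn":[0,0,0]},{"travel":[0,0,0.005],"turn":[0,0,0]},{"travel":[0,0,0.005],"turn":[0,0,0]}])

```text
time: 20.75
position: [0.605, -0.0058, 0.0674]
tool_rot: [2.469, 1.939, 0.004]
ft_force: [-0.5, 0.8, -2.6]
grip_width: 0.598
grip_force: 25.0
```

Call:
step_arm(commands=[{"travel":[0,0,0.0005],"turn":[0,0,0]},{"travel":[0,0,0.001],"turn":[0,0,0]},{"travel":[0,0,0.0015],"turn":[0,0,0]},{"travel":[0,0,0.0015],"turn":[0,0,0]}])

```text
time: 21.15
position: [0.6047, -0.0058, 0.0653]
tool_rot: [2.47, 1.94, 0.003]
ft_force: [0.6, -0.9, -2.1]
grip_width: 0.596
grip_force: 25.0
```

Call:
step_arm(commands=[{"travel":[0,0,0.0005],"turn":[0,0,0]},{"travel":[0,0,0.001],"turn":[0,0,0]},{"travel":[0,0,0.001],"turn":[0,0,0]}])

```text
time: 21.45
position: [0.6046, -0.0057, 0.0643]
tool_rot: [2.47, 1.94, 0.003]
ft_force: [0.1, -0.7, -2.5]
grip_width: 0.597
grip_force: 25.0
```

Call:
step_arm(commands=[{"travel":[0,0,0.0005],"turn":[0,0,0]},{"travel":[0,0,0.001],"turn":[0,0,0]},{"travel":[0,0,0.001],"turn":[0,0,0]}])

```text
time: 21.75
position: [0.6048, -0.0057, 0.0635]
tool_rot: [2.469, 1.94, 0.003]
ft_force: [-0.2, -0.9, -1.0]
grip_width: 0.593
grip_force: 25.0
```

Call:
step_arm(commands=[{"travel":[0,0,0.0005],"turn":[0,0,0]},{"travel":[0,0,0.001],"turn":[0,0,0]},{"travel":[0,0,0.001],"turn":[0,0,0]}])

```text
time: 22.05
position: [0.6048, -0.0057, 0.0635]
tool_rot: [2.469, 1.939, 0.003]
ft_force: [-2.8, -0.5, 6.3]
grip_width: 0.598
grip_force: 25.0
```

The stone is resting on the bowl floor (+6.3 N). Open a little, rise and back away.

Call:
step_arm(commands=[{"travel":[0,0,-0.0005],"turn":[0,0,0]},{"travel":[0,0,-0.0005],"turn":[0,0,0]},{"travel":[0,0,-0.0005],"turn":[0,0,0]},{"travel":[0,0,-0.0005],"turn":[0,0,0]},{"travel":[0,0,-0.0005],"turn":[0,0,0]}], gripper=0.76)

```text
time: 22.55
position: [0.6047, -0.0057, 0.0627]
tool_rot: [2.47, 1.94, 0.003]
ft_force: [-0.5, -0.2, -0.2]
grip_width: 0.755
grip_force: 0.0
```

Call:
step_arm(commands=[{"travel":[0,0,-0.01],"turn":[0,0,0]},{"travel":[0,0,-0.03],"turn":[0,0,0]},{"travel":[0,0,-0.06],"turn":[0,0,0]},{"travel":[0,0,-0.1],"turn":[0,0,0]},{"travel":[0,0,-0.14],"turn":[0,0,0]}])

```text
time: 23.05
position: [0.6041, -0.0056, 0.2048]
tool_rot: [2.469, 1.94, 0.003]
ft_force: [0.1, -0.1, 0.4]
grip_width: 0.757
grip_force: 0.0
```

Call:
step_arm(commands=[{"travel":[-0.02,-0.03,-0.02],"turn":[0,0,0]},{"travel":[-0.04,-0.06,-0.03],"turn":[0,0,0]},{"travel":[-0.05,-0.09,-0.03],"turn":[0,0,0]},{"travel":[-0.05,-0.1,-0.03],"turn":[0,0,0]},{"travel":[-0.05,-0.1,-0.03],"turn":[0,0,0]}])

```text
time: 23.55
position: [0.4947, -0.0303, 0.2335]
tool_rot: [2.468, 1.938, 0.004]
ft_force: [1.1, 0.2, 0.0]
grip_width: 0.761
grip_force: 0.0
```

Call:
step_arm(commands=[{"travel":[0,0,0],"turn":[0,0,0]},{"travel":[0,0,0],"turn":[0,0,0]},{"travel":[0,0,0],"turn":[0,0,0]}])

```text
time: 23.85
position: [0.496, -0.0302, 0.2323]
tool_rot: [2.47, 1.941, 0.004]
ft_force: [-0.2, -0.8, -0.1]
grip_width: 0.756
grip_force: 0.0
```

```bash
python3 - <<'E'
from h import *
import cv2
t=ctrl.get_image("scene")[:,:,::-1]
cv2.imwrite("pics/m10.png",cv2.resize(t[100:280,130:370],(800,600),interpolation=cv2.INTER_CUBIC))
E
```

```text
(no output)
```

View pics/m10.png

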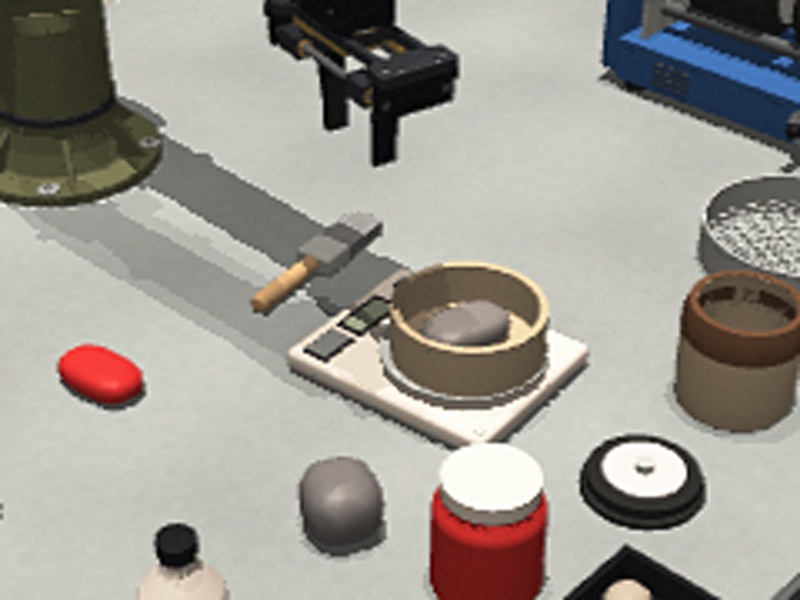

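The stone lies flat in the bowl at (467,324) and the bowl stands upright on the pan. The arm is clear and the bystanders are where they were.

```bash
python3 -c "
from bench import ctrl
print(ctrl.close_job())"
```

```text
the job is handed in; nothing more can be done
None
```

The job is handed in (no verdict came back): the bowl is upright near the middle of the pan, the tare key was pressed with only the bowl on it, and the pebble lies in the bowl, with the power key and bystanders untouched.

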